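# Zero the bench comparator with the hung stylus

### The arm

A 7-joint arm with a two-finger parallel gripper is mounted at the origin on the work surface. World frame = base frame: x ahead of the robot, y to its left, z up, the work surface at z = 0. Lengths are in m, angles in rad, forces in N, time in s.
With the tool pointing down it reaches from about 0.35 to 0.9 m from the base axis. Payload 7.2 kg.
Tool frame: the origin (TCP) lies midway between the tips of the shut fingers; the grasp point (between the pads) lies 19 mm behind it; z points along the fingers, y is the line along which they close (so a half turn about z gives the same grasp; the last joint's range is limited). The gripper opens to 88 mm and grips with 3 to 60 N. Pads are 20 mm wide; open, the fingers measure 115 mm over their backs; the gripper's body (75 mm by 178 mm) begins 61 mm behind the grasp point.
Start: joints at [-1.328, 0.411, -0.013, 1.596, 0.006, 1.134, -0.082], TCP at [0.191, 0.595, 0.223] pointing down, gripper open.
Joint ranges: [-2.95, 2.95], [-0.29, 1.99], [-1.47, 1.44], [0.14, 2.54], [-1.03, 4.17], [0.13, 1.85], [-2.86, 2.86]. Speed limits (rad/s): [2.39, 2.39, 3.01, 3.01, 3.14, 3.14, 3.14].

### API

Orientations are given as a unit quaternion [w, x, y, z].
In Python, from plant import robot gives the robot as it stands.
- The arm moves only by the tool jog_arm, never from a script. Its argument "motion" is one flat list of numbers, 7 for each row, row after row: the shift along the tool's x, y, z in cm, then the turn, a rotation vector about the tool's x, y, z in degrees, then the closure, from 0 (fully open) to 1 (shut). A call has 1 to 10 rows; each row shifts and turns the commanded pose from where the row before left it, along the tool's axes as they then stand; what a row does not reach is not made up. A row lasts 1/10 s, in which the tool goes at most 50 mm and 8.59 degrees, less where a joint would pass 70% of its speed; a pose out of reach is approached as far as the arm can. A call is refused whole if a number of a shift passes 5 or a number of a turn 8.59, either way. A call with a gripper value outside its range is refused whole. The fingers move at their own pace and stop on an object; "force" is the grip in N (left out, the last holds). Time passes only in rows, so rows that do not move let the fingers close. It gives the time, the measured TCP pose, the force, the opening and the grip force at its end, in the units of the state.
- robot.read_state(): the state, without advancing time (a new reading comes with each control period).
- robot.get_image(name): name is "side" or "top" or "wrist"; returns (picture, depth): 400x640x3 uint8, red, green, blue; 400x640 float32, m along the optical axis (not along the pixel's ray), 0 where there is no reading.
- robot.camera_info(name): a dict with "fovy" (degrees; the focal length in pixels is half the picture's height over the tangent of half this angle, whatever the lens; pixels are square), "cx", "cy" (the principal point, pixels), "eye" and "attitude" of the camera in the world. Camera axes: x right, y down, z forward; pixel columns grow to the right and rows downward; lengths in m; the calibration is good to about 2 mm. A picture is of the moment at which its call begins: read the wrist's pose just before it. camera_info takes no time and is no camera call; for the wrist camera it gives the pose at the moment of the call.
- robot.job_done(): hands the job in; it is judged then, once.
The state is a dict: "t": time; "joints": joint angles; "qvel": joint speeds; "tau": joint torques, N m; "tcp_pos": TCP position; "orientation": TCP orientation; "ft_force": force on the tool from outside, world axes, zero at the start; "wrist_torque": the same for the moment, N m; "opening": finger opening in m; "gripper_force": force on a finger pad.
Only numpy, scipy, OpenCV 4.12 (cv2) and the standard library are available. Lean on these libraries where they do the work, as an engineer would, in place of code of your own. Each camera call takes 0.05 s, during which the arm holds its last target. There are 200 camera calls.

### The job

Zero the comparator: take the orange-handled stylus off its rack by sliding it along the keyhole slot to the wide end and lifting it out, then use its point to push the sunken red button on the control box fully down and keep it down for about a second. Afterwards lower the stylus point-down into the blue tool pot, letting go only once the point is near the pot's floor, and leave it standing there with the pot still upright in its place. Touch the red button and its well with nothing but the stylus, press neither the blue nor the black button, and leave the other things on the bench where they are.

Things in the scene. Friction and masses are not known exactly. Their poses are not given: they have to be found in the camera images.
- stylus: Loose upright stylus, 150 long, ~90 g, round. Origin at its tip (lower end), z axis up along it. From the tip: steel point 6 dia (z 0-30), shaft 10 dia (30-52), brass collar 20 dia (52-58), neck 8 dia (58-70), brass flange 34 dia (70-74), orange handle 18 dia (74-150). At the start it hangs in the rack's slot, tip 25 above the bench
- stylus_tip (a point): end of the stylus point (the stylus's origin)
- stylus_grip (a point): point on the stylus axis, 113 above its tip: mid handle
- rack: Fixed keyhole rack: level aluminium plate 116 x 64, 6 thick, top 95 above the bench, on grey end panels. Origin on the bench under its middle, x axis along the slot to the wide end. Narrow slot 12 wide, x -44 to +16; wide end 28 across, marked yellow, centre x +30. The flange rests on the plate, neck in the slot; the collar below lets it rise 6 only, except at the wide end
- rack_wide (a point): centre of the slot's wide end, at the plate's top face (95 above the bench), x axis as the rack's; at the start the stylus axis is 28 to 60 away along the slot
- control_box: Fixed grey control box of the bench comparator, 140 x 190, deck 48 above the bench; black display block on one half, top 69 above the bench. On the other half three white round wells in a row, 50 apart, in any order: red, blue, black button. Origin on the bench under its centre, x axis from wells to display
- zero_well: white well of the RED (zero) button: ring 34 outer dia, bore 17 dia, 20 tall, rim 68 above the bench. Origin: centre of its underside, 48 above the bench, z up
- zero_top (a point): centre of the red button's upper face when not pressed: 7 below the rim, 61 above the bench (this point stays still when the button moves). Button 16 dia
- zero_button (a joint): red button's travel downwards in m: 0 out, 0.006 fully down; spring, 1.5 N to start, 5 N fully down, springs back
- unit_button (a joint): the blue button's travel in m, same make; not to be pressed
- power_button (a joint): the black button's travel in m, same make; not to be pressed
- unit_top (a point): centre of the blue button's upper face, not pressed
- power_top (a point): centre of the black button's upper face, not pressed
- pot: Loose blue round tool pot, empty, upright, 62 outer dia, 54 inner dia, 80 tall, inner floor 6 above its underside, 0.5 kg. Origin: centre of its underside, z axis up
- pot_in (a point): centre of the pot's inner floor
- loupe: Bystander, loose: black eyeglass loupe, 38 dia, 40 tall; origin about the middle of its underside
- case_back: Bystander, loose: round brass watch case back, 64 dia, 8 tall; origin about the middle of its underside
- screwdriver: Bystander, loose: small screwdriver lying flat, 120 long; origin about the middle of its underside
- watch_holder: Bystander, loose: dark movement holder with a brass watch in it, 120 x 50, 28 tall; origin about the middle of its underside
- jar: Bystander, loose: amber glass jar with black cap, 52 dia, 70 tall; origin about the middle of its underside
- graver: Bystander, loose: graver with wooden handle lying flat, 130 long, 28 tall; origin about the middle of its underside
Mind the look-alikes: they are no part of the job. Leave any purple look-alike of the stylus alone.

How it is judged:
By the outcome, as a careful person would: the job done as asked, in the order asked, and still so for the second after the job is handed in, with the robot touching nothing.
It also fails if it takes over 54 s, if anything falls off the work surface, if the arm or the gripper's body presses on something with over 40 N, if the wrist force passes 120 N, or if a joint passes its speed limit or range.

## Working session

There is one attempt and no reset: what is moved stays moved. The work goes in short steps, Python scripts to look and compute and a tool call to move; the robot and the scene stay as the last step left them, time stands still between calls to the robot, and variables do not carry over. Pictures are saved under pics/ and viewed, at most 12 in all, crops included, and the job is handed in when it is done.

Besides the shell and the picture viewer there is one more tool, called after "Request:" in YAML: its name, and indented under it one key for each argument. jog_arm: Moves the arm, as the interface text tells. Its arguments: {"type":"object","properties":{"motion":{"type":"array","items":{"type":"number"}},"force":{"type":"number"}},"required":["motion"]}

```bash
mkdir -p pics; cat > h.py <<'E'
import numpy as np, cv2
from plant import robot
from scipy.spatial.transform import Rotation as R
def cam(n):
    c=robot.camera_info(n); p,d=robot.get_image(n); return c,p,d
def rot(c):
    a=np.array(c["attitude"],float)
    return a if a.shape==(3,3) else R.from_quat(a,scalar_first=True).as_matrix()
def ray(c,u,v):
    f=200/np.tan(np.radians(c["fovy"])/2)
    return rot(c)@np.array([(u-c["cx"])/f,(v-c["cy"])/f,1.])
def plane(c,u,v,z):
    r=ray(c,u,v); e=np.array(c["eye"]); return e+r*(z-e[2])/r[2]
def pt(c,d,u,v):
    return np.array(c["eye"])+ray(c,u,v)*d[int(v),int(u)]
def cloud(c,d):
    f=200/np.tan(np.radians(c["fovy"])/2)
    v,u=np.mgrid[:400,:640]
    P=np.stack([(u-c["cx"])/f,(v-c["cy"])/f,np.ones_like(u)],-1)*d[...,None]
    return P@rot(c).T+np.array(c["eye"])
E
python3 - <<'E'
from h import *
ims=[]
for n in ("top","side"):
    c,p,d=cam(n); print(n,c); np.savez(f"{n}.npz",p=p,d=d); cv2.imwrite(f"pics/{n}.png",p[...,::-1])
s=robot.read_state(); print(s)
E
```

```text
top {'fovy': 52.7527040320302, 'cx': 326.71757560994513, 'cy': 198.79138614105017, 'eye': array([0.29741349, 0.01823499, 1.29113404]), 'attitude': array([-0.06414064,  0.71277478, -0.69517846,  0.06756477])}
side {'fovy': 47.41242458167324, 'cx': 329.2304953610544, 'cy': 198.41193318221792, 'eye': array([-0.0897466 , -0.91527688,  1.2455341 ]), 'attitude': array([-0.35629509,  0.89241444, -0.25547302,  0.10669495])}
{'t': 0.1, 'joints': array([-1.32821447,  0.4118126 , -0.01273241,  1.5969218 ,  0.00559665,
        1.13431936, -0.08223469]), 'qvel': array([ 0.00024833, -0.00236482,  0.00014795, -0.00289039,  0.00140459,
       -0.00067834, -0.0005723 ]), 'tau': array([ 1.99544455e-03, -5.89096785e+01,  6.43561743e-01, -2.91710544e+01,
       -5.37555793e-02,  1.45332387e-02,  4.86775889e-05]), 'tcp_pos': array([0.19101428, 0.59462806, 0.22191341]), 'orientation': array([-6.59166765e-05,  1.54763034e-01,  9.87951363e-01, -7.09725397e-04]), 'ft_force': array([ 0.27578123, -0.09727173, -0.19716446]), 'wrist_torque': array([ 0.03114016, -0.01050308,  0.06161088]), 'gripper_force': 0.0, 'opening': 0.08793140495090684}
```

View pics/top.png

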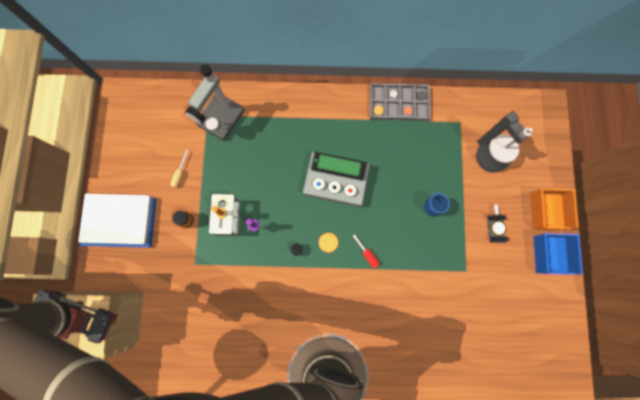

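View pics/side.png

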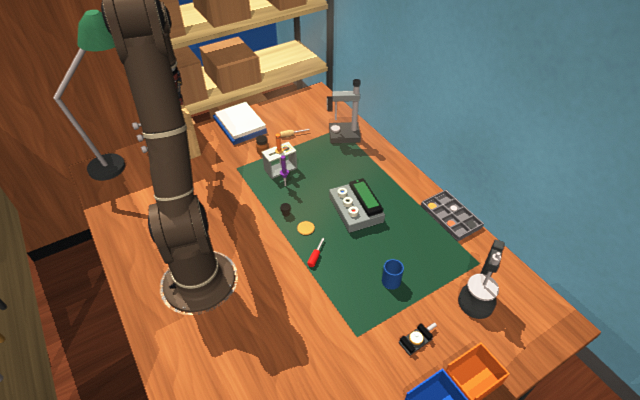

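Top view: the orange stylus is at about (218,212) on the white rack (223,214). The purple look-alike is at (252,225), outside the rack. The red button is at (350,190), with black at (334,187) and blue at (319,184). The blue pot is at (437,204), and the blue bin at (557,253) is not the pot. Other orange things are the bin at (554,210) and the part in the tray at (379,110). My choice is the orange handle on the rack, which I'll check in a crop.

```bash
python3 - <<'E'
from h import *
D={n:np.load(n+".npz") for n in("top","side")}
C={n:robot.camera_info(n) for n in D}
boxes={"top":{"stylus":(195,185,262,245),"red":(340,180,362,200),"blue":(310,175,327,192),"pot":(420,190,455,220)},
"side":{"stylus":(255,125,305,195),"red":(342,200,365,222),"blue":(332,183,350,200),"pot":(375,255,410,295)}}
def mask(p,k):
    h=cv2.cvtColor(p,cv2.COLOR_RGB2HSV).astype(int);H,S,V=h[...,0],h[...,1],h[...,2]
    if k=="stylus": return (H>3)&(H<22)&(S>150)&(V>120)
    if k=="red": return ((H<8)|(H>170))&(S>100)&(V>80)
    return (H>100)&(H<128)&(S>90)
for n in D:
    p,d=D[n]["p"],D[n]["d"]; P=cloud(C[n],d)
    for k,(a,b,e,f) in boxes[n].items():
        m=np.zeros(d.shape,bool); m[b:f,a:e]=mask(p[b:f,a:e],k)
        vs,us=np.nonzero(m)
        if len(us)==0: print(n,k,"none");continue
        Q=P[m]; print(n,k,len(us),"uv",us.mean().round(1),vs.mean().round(1),"bb",us.min(),us.max(),vs.min(),vs.max(),"xyz med",np.median(Q,0).round(3),"z",Q[:,2].min().round(3),Q[:,2].max().round(3))
    # rack plate by height
    a,b,e,f=boxes[n]["stylus"]; m=np.zeros(d.shape,bool); m[b:f,a:e]=True
    m&=(abs(P[...,2]-.095)<.006)
    Q=P[m][:,:2].astype(np.float32); print("rack",len(Q),cv2.minAreaRect(Q))
    m=(abs(P[...,2]-.069)<.008)&(abs(P[...,0]-.43)<.2)&(abs(P[...,1])<.15); print("z69",m.sum())
    m=(abs(P[...,2]-.080)<.006)
    a,b,e,f=boxes[n]["pot"]; m2=np.zeros(d.shape,bool); m2[b:f,a:e]=True; Q=P[m&m2][:,:2].astype(np.float32); print("potrim",len(Q),cv2.minEnclosingCircle(Q) if len(Q) else"")
t=D["top"]["p"][180:250,190:270,::-1]; s=D["side"]["p"][125:195,250:330,::-1]; b=D["top"]["p"][150:220,300:380,::-1]
cv2.imwrite("pics/crop.png",np.hstack([cv2.resize(i,None,fx=3.3,fy=5*.66,interpolation=cv2.INTER_CUBIC) for i in(t,s,b)]))
E
```

```text
top stylus 211 uv 203.7 205.9 bb 195 224 185 236 xyz med [0.487 0.435 0.001] z -0.008 0.176
top red 10 uv 349.8 190.0 bb 348 351 189 191 xyz med [ 0.56  -0.057  0.059] z 0.056 0.063
top blue 8 uv 318.1 183.9 bb 317 319 183 185 xyz med [0.577 0.043 0.059] z 0.058 0.065
top pot 446 uv 436.7 204.4 bb 424 449 193 215 xyz med [ 0.525 -0.335  0.04 ] z -0.004 1.291
rack 643 ((0.47281497716903687, 0.29569509625434875), (0.11600366979837418, 0.1353750377893448), 0.8233813643455505)
z69 639
potrim 94 ((0.5235039591789246, -0.3285057842731476), 0.032105039805173874)
side stylus 761 uv 280.1 137.5 bb 255 304 125 160 xyz med [0.563 0.488 0.   ] z -0.011 0.178
side red 5 uv 353.0 210.0 bb 352 354 209 211 xyz med [ 0.561 -0.054  0.06 ] z 0.059 0.066
side blue 3 uv 342.0 191.0 bb 341 343 191 191 xyz med [0.582 0.047 0.057] z 0.057 0.058
side pot 522 uv 392.2 273.5 bb 382 403 259 288 xyz med [ 0.52  -0.333  0.051] z -0.002 1.246
rack 289 ((0.4712345004081726, 0.29258811473846436), (0.13940733671188354, 0.11759405583143234), 88.69581604003906)
z69 410
potrim 94 ((0.5235961079597473, -0.3300658166408539), 0.0325799286365509)
```

View pics/crop.png

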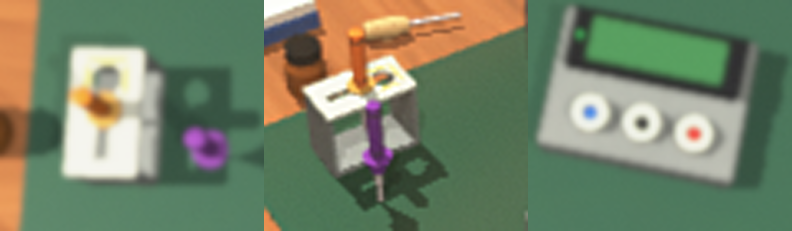

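The crop confirms it: the orange stylus hangs in the white rack's slot, with the yellow-ringed wide end towards +x. The purple one stands apart. The red button is the rightmost well in the top view.

```bash
python3 - <<'E'
from h import *
C=robot.camera_info("top")
for n,u,v,z in [("wide",221.8,203.3,.095),("narrow_end",220.3,227.6,.095),("flange",220.3,212.4,.1),("handle top",214.5,209.4,.176),("purple",253,225,.1),("c1",211.8,194.2,.095),("c2",233.9,194.2,.095),("c3",232.4,234.5,.095),("c4",208.8,234.5,.095),("red",349.8,190,.061),("black",334,187,.061),("blue",318.1,183.9,.061)]: print(n,plane(C,u,v,z).round(4))
s=robot.read_state(); M=R.from_quat(s["orientation"],scalar_first=True).as_matrix(); print(M.round(3))
w=robot.camera_info("wrist"); print(w["eye"]-s["tcp_pos"], M.T@(w["eye"]-s["tcp_pos"]), (M.T@rot(w)).round(2),w["fovy"])
E
```

```text
wide [0.5013 0.3302 0.095 ]
narrow_end [0.428  0.3293 0.095 ]
flange [0.4729 0.3313 0.1   ]
handle top [0.4697 0.3281 0.176 ]
purple [0.4376 0.2318 0.1   ]
c1 [0.5284 0.3623 0.095 ]
c2 [0.5301 0.2957 0.095 ]
c3 [0.4084 0.292  0.095 ]
c4 [0.4066 0.3618 0.095 ]
red [ 0.5594 -0.0562  0.061 ]
black [ 0.5677 -0.0067  0.061 ]
blue [0.5763 0.0432 0.061 ]
[[-0.952  0.306 -0.   ]
 [ 0.306  0.952 -0.001]
 [-0.    -0.001 -1.   ]]
[-0.06243941  0.01969273  0.16176291] [ 0.06545587 -0.00057455 -0.16176811] [[ 0.   -0.97 -0.24]
 [ 1.    0.   -0.  ]
 [ 0.   -0.24  0.97]] 62.25930371362028
```

Request:
jog_arm:
  motion: [0, 0, -0.4, 0, 0, 8.5, 0, 0, 0, -0.4, 0, 0, 8.5, 0, 0, 0, -0.4, 0, 0, 8.5, 0, 0, 0, -0.4, 0, 0, 8.5, 0, 0, 0, -0.4, 0, 0, 8.5, 0, 0, 0, -0.4, 0, 0, 8.5, 0, 0, 0, -0.4, 0, 0, 8.5, 0, 0, 0, -0.2, 0, 0, 8.5, 0, 0, 0, 0, 0, 0, 4.2, 0]

```text
t: 1.0
tcp_pos: [0.1911, 0.595, 0.2526]
orientation: [0.0, 0.709, 0.705, -0.0]
ft_force: [-0.0, -0.6, -0.1]
opening: 0.0873
gripper_force: 0.0
```

Request:
jog_arm:
  motion: [-2.5, 2.5, 0, 0, 0, 0, 0, -2.5, 2.5, 0, 0, 0, 0, 0, -2.5, 2.5, 0, 0, 0, 0, 0, -2.5, 2.5, 0, 0, 0, 0, 0, -2.5, 2.5, 0, 0, 0, 0, 0, -2.5, 2.5, 0, 0, 0, 0, 0, -2.5, 2.5, 0, 0, 0, 0, 0, -2.5, 2.5, 0, 0, 0, 0, 0]

```text
t: 1.8
tcp_pos: [0.3918, 0.3937, 0.2524]
orientation: [-0.0, 0.707, 0.707, -0.0]
ft_force: [0.5, 1.1, -0.1]
opening: 0.0878
gripper_force: 0.0
```

Request:
jog_arm:
  motion: [-1.5, 2.5, 0, 0, 0, 0, 0, -1.5, 2.5, 0, 0, 0, 0, 0, 0, 2.5, 0, 0, 0, 0, 0, 0, 0.3, 0, 0, 0, 0, 0, 0, 0, 0, 0, 0, 0, 0]

```text
t: 2.3
tcp_pos: [0.4692, 0.3647, 0.252]
orientation: [0.0, 0.708, 0.707, -0.001]
ft_force: [0.1, 0.4, -0.4]
opening: 0.0875
gripper_force: 0.0
```

```bash
python3 - <<'E'
from h import *
c,p,d=cam("wrist"); np.savez("w1.npz",p=p,d=d); import pickle; pickle.dump(c,open("w1.pkl","wb"))
cv2.imwrite("pics/w1.png",p[...,::-1]); print(c["eye"],robot.read_state()["tcp_pos"])
P=cloud(c,d); h=cv2.cvtColor(p,cv2.COLOR_RGB2HSV).astype(int);H,S,V=np.moveaxis(h,2,0)
m=(H>3)&(H<18)&(S>150)&(V>100)&(P[...,2]>.11)&(P[...,2]<.2)
Q=P[m]; print("orange",m.sum())
for z in np.arange(.115,.18,.01):
    q=Q[abs(Q[:,2]-z)<.005]
    if len(q): print(z.round(3),len(q),q.min(0).round(4),q.max(0).round(4))
m=(abs(P[...,2]-.095)<.003); n,l,st,_=cv2.connectedComponentsWithStats(m.astype(np.uint8))
i=1+np.argmax(st[1:,4]); q=P[l==i]; print(st[i],cv2.minAreaRect(q[:,:2].astype(np.float32)),np.median(q[:,2]))
E
```

```text
[0.46948536 0.43000677 0.41372696] [0.46835399 0.36515985 0.25208437]
orange 505
0.115 56 [0.4635 0.3318 0.1103] [0.4805 0.3399 0.12  ]
0.125 58 [0.4636 0.333  0.1201] [0.4802 0.3397 0.1298]
0.135 70 [0.4628 0.3305 0.1301] [0.4807 0.34   0.14  ]
0.145 70 [0.464  0.332  0.1402] [0.4804 0.3401 0.1499]
0.155 78 [0.4642 0.3332 0.1502] [0.48   0.3399 0.1599]
0.165 63 [0.4644 0.333  0.16  ] [0.4803 0.3399 0.1695]
0.175 110 [0.463  0.3225 0.17  ] [0.4801 0.3398 0.1755]
[ 265  185  118   62 5026] ((0.4703466296195984, 0.33086568117141724), (0.11637656390666962, 0.06439638882875443), 0.09232259541749954) 0.09480103053521019
```

View pics/w1.png

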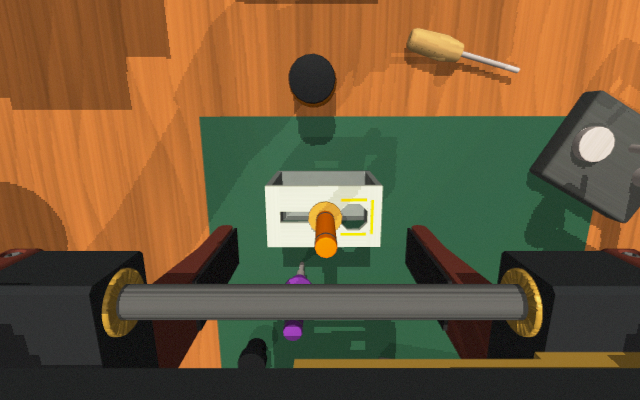

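The wrist view shows the stylus handle at (325,230), the slot running along image x and the wide end at (355,216). That puts the stylus axis at (0.472, 0.331) and the wide end at x = 0.500, a 28 mm slide along +x. Next I descend and grip.

Request:
jog_arm:
  motion: [-1.7, 0.2, 0, 0, 0, 0, 0, -1.7, 0.1, 0, 0, 0, 0, 0, 0, 0, 2.5, 0, 0, 0, 0, 0, 0, 2.5, 0, 0, 0, 0, 0, 0, 2.5, 0, 0, 0, 0, 0, 0, 2.5, 0, 0, 0, 0, 0, 0, 2, 0, 0, 0, 0, 0, 0, 1.2, 0, 0, 0, 0, 0, 0, 0, 0, 0, 0, 0]
  force: 20

```text
t: 3.25
tcp_pos: [0.4712, 0.3296, 0.1196]
orientation: [-0.0, 0.707, 0.707, -0.001]
ft_force: [1.0, 0.3, 1.4]
opening: 0.0876
gripper_force: 0.0
```

Request:
jog_arm:
  motion: [0, 0, 0, 0, 0, 0, 1, 0, 0, 0, 0, 0, 0, 1, 0, 0, 0, 0, 0, 0, 1, 0, 0, 0, 0, 0, 0, 1, 0, 0, 0, 0, 0, 0, 1, 0, 0, 0, 0, 0, 0, 1, 0, 0, 0, 0, 0, 0, 1, 0, 0, 0, 0, 0, 0, 1]
  force: 20

```text
t: 4.05
tcp_pos: [0.4721, 0.331, 0.1206]
orientation: [0.0, 0.707, 0.707, -0.0]
ft_force: [-0.4, -0.5, -0.0]
opening: 0.0273
gripper_force: 0.0
```

Request:
jog_arm:
  motion: [0, 0, 0, 0, 0, 0, 1, 0, 0, 0, 0, 0, 0, 1, 0, 0, 0, 0, 0, 0, 1, 0, 0, 0, 0, 0, 0, 1, 0, 0, 0, 0, 0, 0, 1]
  force: 25

```text
t: 4.55
tcp_pos: [0.4722, 0.331, 0.1206]
orientation: [0.0, 0.707, 0.707, 0.0]
ft_force: [-0.4, 0.5, -0.8]
opening: 0.0179
gripper_force: 25.0
```

Request:
jog_arm:
  motion: [0, 0, -0.25, 0, 0, 0, 1, 0, 0.5, 0, 0, 0, 0, 1, 0, 0.5, 0, 0, 0, 0, 1, 0, 0.5, 0, 0, 0, 0, 1, 0, 0.5, 0, 0, 0, 0, 1, 0, 0.5, 0, 0, 0, 0, 1, 0, 0.3, 0, 0, 0, 0, 1, 0, 0, 0, 0, 0, 0, 1, 0, 0, 0, 0, 0, 0, 1]

```text
t: 5.45
tcp_pos: [0.5, 0.331, 0.123]
orientation: [-0.0, 0.707, 0.707, -0.0]
ft_force: [-0.4, 0.2, -0.4]
opening: 0.0179
gripper_force: 25.0
```

```bash
python3 - <<'E'
from h import *
c,p,d=cam("wrist"); cv2.imwrite("pics/w2.png",p[150:350,200:500,::-1].repeat(2,0).repeat(2,1)); P=cloud(c,d)
print(robot.read_state()["ft_force"],robot.read_state()["tcp_pos"])
h=cv2.cvtColor(p,cv2.COLOR_RGB2HSV).astype(int);H,S,V=np.moveaxis(h,2,0)
m=(H>3)&(H<18)&(S>150)&(V>100)&(P[...,2]>.105)&(P[...,2]<.2)
Q=P[m]; print(m.sum(),Q.min(0),Q.max(0))
m=(abs(P[...,2]-.0948)<.0025);n,l,st,_=cv2.connectedComponentsWithStats(m.astype(np.uint8))
i=1+np.argmax(st[1:,4]); q=P[l==i]; print(st[i],cv2.minAreaRect(q[:,:2].astype(np.float32)))
E
```

```text
[ 1.07189315  0.59980072 -0.92865107] [0.49990409 0.33101955 0.12304042]
2821 [0.48260627 0.32235371 0.10511363] [0.517642   0.34233379 0.18390234]
[  172   174   199    78 10306] ((0.4702746868133545, 0.3391833007335663), (0.11662903428077698, 0.04773617535829544), 0.10782258212566376)
```

View pics/w2.png

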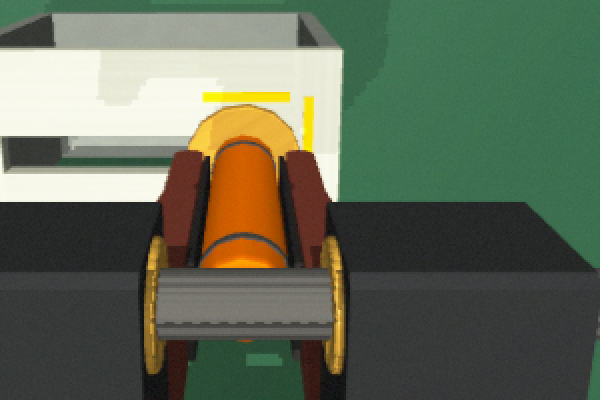

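The flange is at about (245,130) in the crop, centred over the wide end (measured x 0.500). Lifting straight up.

Request:
jog_arm:
  motion: [0, 0, -0.4, 0, 0, 0, 1, 0, 0, -0.6, 0, 0, 0, 1, 0, 0, -1, 0, 0, 0, 1, 0, 0, -1, 0, 0, 0, 1, 0, 0, -1, 0, 0, 0, 1, 0, 0, -2, 0, 0, 0, 1, 0, 0, -2, 0, 0, 0, 1, 0, 0, -2, 0, 0, 0, 1, 0, 0, -1, 0, 0, 0, 1, 0, 0, 0, 0, 0, 0, 1]

```text
t: 6.5
tcp_pos: [0.5008, 0.3314, 0.235]
orientation: [0.0, 0.707, 0.707, 0.002]
ft_force: [0.8, 0.3, -0.8]
opening: 0.0176
gripper_force: 25.0
```

```bash
python3 - <<'E'
from h import *
print(robot.read_state()["ft_force"],robot.read_state()["tcp_pos"])
for n in("wrist","side"):
    c,p,d=cam(n); P=cloud(c,d)
    h=cv2.cvtColor(p,cv2.COLOR_RGB2HSV).astype(int);H,S,V=np.moveaxis(h,2,0)
    m=(H>3)&(H<22)&(S>140)&(V>100)&(P[...,2]>.12)&(P[...,2]<.35)&(abs(P[...,0]-.5)<.04)&(abs(P[...,1]-.331)<.04)
    Q=P[m]; print(n,m.sum())
    for z in np.arange(.2,.3,.01):
        q=Q[abs(Q[:,2]-z)<.005]
        if len(q): print(z.round(3),len(q),q.min(0).round(4),q.max(0).round(4))
    if n=="side":
        vs,us=np.nonzero((abs(P[...,0]-.5)<.03)&(abs(P[...,1]-.331)<.03)&(P[...,2]>.11)); print(us.min(),us.max(),vs.min(),vs.max())
        u,v=int(np.median(us)),vs.max(); cv2.imwrite("pics/s2.png",cv2.resize(p[v-70:v+30,u-50:u+50,::-1],None,fx=5,fy=5)); print(u-50,v-70)
        q=P[vs,us]
        for z in np.arange(.115,.32,.01):
            k=q[abs(q[:,2]-z)<.005]
            if len(k): print("s",z.round(3),len(k),k.mean(0).round(4))
E
```

```text
[ 0.80309578  0.33176061 -0.78318105] [0.50084351 0.33140986 0.23498841]
wrist 7730
0.21 753 [0.4847 0.3258 0.2099] [0.5168 0.3484 0.2149]
0.22 115 [0.4915 0.3305 0.2151] [0.513  0.3408 0.225 ]
0.23 194 [0.4875 0.3315 0.2251] [0.5128 0.342  0.235 ]
0.24 245 [0.4871 0.3325 0.235 ] [0.516  0.3425 0.2449]
0.25 273 [0.4844 0.3325 0.245 ] [0.5165 0.3425 0.255 ]
0.26 323 [0.4845 0.3325 0.255 ] [0.5176 0.3424 0.265 ]
0.27 397 [0.4873 0.3328 0.265 ] [0.5164 0.3422 0.275 ]
0.28 337 [0.4884 0.3347 0.275 ] [0.5159 0.3425 0.285 ]
0.29 281 [0.4867 0.3227 0.285 ] [0.5079 0.3418 0.2905]
side 149
0.2 4 [0.4931 0.3161 0.1954] [0.5021 0.3267 0.1984]
0.21 31 [0.4856 0.3138 0.2067] [0.5152 0.3448 0.2147]
0.22 9 [0.4939 0.3202 0.2151] [0.5046 0.3286 0.2241]
0.23 9 [0.4859 0.3189 0.2255] [0.5053 0.3397 0.2347]
0.24 14 [0.4856 0.3118 0.2355] [0.5174 0.3256 0.2438]
0.25 10 [0.4878 0.3168 0.2452] [0.5178 0.3258 0.2536]
0.26 14 [0.4836 0.3145 0.2551] [0.5163 0.3381 0.2638]
0.27 9 [0.4875 0.3132 0.2658] [0.5181 0.323  0.2734]
0.28 15 [0.4815 0.3111 0.2761] [0.5202 0.3391 0.285 ]
0.29 15 [0.4925 0.3157 0.2859] [0.5256 0.3322 0.2913]
261 291 6 139
232 69
s 0.135 1 [0.4996 0.3308 0.1397]
s 0.145 2 [0.5008 0.3284 0.1433]
s 0.155 5 [0.5008 0.3264 0.1529]
s 0.165 5 [0.5006 0.3277 0.1645]
s 0.175 7 [0.4997 0.3247 0.1781]
s 0.185 2 [0.4993 0.3202 0.1853]
s 0.195 13 [0.4997 0.3231 0.1944]
s 0.205 15 [0.4966 0.3269 0.2086]
s 0.215 24 [0.5015 0.3208 0.2141]
s 0.225 7 [0.5017 0.3243 0.2258]
s 0.235 12 [0.4965 0.3231 0.2354]
s 0.245 31 [0.4991 0.3204 0.2447]
s 0.255 21 [0.4971 0.3194 0.2558]
s 0.265 27 [0.4999 0.3215 0.2654]
s 0.275 25 [0.4956 0.3208 0.2747]
s 0.285 37 [0.5022 0.3214 0.2856]
s 0.295 24 [0.5001 0.3206 0.2941]
s 0.305 11 [0.5107 0.3212 0.3043]
s 0.315 5 [0.5132 0.3252 0.3145]
```

View pics/s2.png

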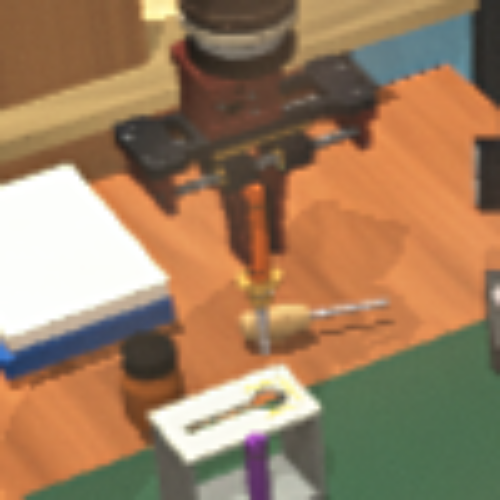

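Stylus free of the rack and upright, tip at about z = 0.140 (95 mm below the TCP). I carry it past the box, so the wrist camera can see the wells.

Request:
jog_arm:
  motion: [-1, 2, 0, 0, 0, 0, 1, -2, 2, 0, 0, 0, 0, 1, -3, 1, 0, 0, 0, 0, 1, -4, 0.9, 0, 0, 0, 0, 1, -4, 0, 0, 0, 0, 0, 1, -4, 0, 0, 0, 0, 0, 1, -4, 0, 0, 0, 0, 0, 1, -4, 0, 0, 0, 0, 0, 1, -4, 0, 0, 0, 0, 0, 1, -4, 0, 0, 0, 0, 0, 1]

```text
t: 7.6
tcp_pos: [0.5582, -0.0105, 0.232]
orientation: [-0.001, 0.707, 0.707, -0.001]
ft_force: [0.9, -0.8, -1.8]
opening: 0.0178
gripper_force: 25.0
```

Request:
jog_arm:
  motion: [-4, 0, 0, 0, 0, 0, 1, -3, 0, 0, 0, 0, 0, 1, -2, 0, 0, 0, 0, 0, 1, 0, 0, 0, 0, 0, 0, 1, 0, 0, 0, 0, 0, 0, 1]

```text
t: 8.1
tcp_pos: [0.5586, -0.0987, 0.2322]
orientation: [-0.001, 0.707, 0.707, -0.0]
ft_force: [0.8, 0.7, -1.9]
opening: 0.0178
gripper_force: 25.0
```

```bash
python3 - <<'E'
from h import *
print(robot.read_state()["ft_force"],robot.read_state()["tcp_pos"])
c,p,d=cam("wrist"); P=cloud(c,d); cv2.imwrite("pics/w3.png",p[...,::-1])
h=cv2.cvtColor(p,cv2.COLOR_RGB2HSV).astype(int);H,S,V=np.moveaxis(h,2,0)
near=(P[...,2]>.045)&(P[...,2]<.075)
for k,m in {"red":((H<8)|(H>170))&(S>110)&(V>60)&near,"blue":(H>100)&(H<128)&(S>110)&near}.items():
    vs,us=np.nonzero(m); print(k,len(us))
    if len(us): print(us.min(),us.max(),vs.min(),vs.max(),plane(c,(us.min()+us.max())/2,(vs.min()+vs.max())/2,.061).round(4),P[m].mean(0).round(4))
m=(abs(P[...,2]-.068)<.004)&(S<40)&(V>150); n,l,st,ce=cv2.connectedComponentsWithStats(m.astype(np.uint8))
for i in range(1,n):
    if st[i,4]>150: q=P[l==i]; print(st[i],cv2.minEnclosingCircle(q[:,:2].astype(np.float32)),np.median(q[:,2]))
m=(H>3)&(H<22)&(S>140)&(V>100)&(P[...,2]>.2)&(P[...,2]<.32)
Q=P[m];print("handle",Q.min(0),Q.max(0))
E
```

```text
[ 0.79449148  0.70714354 -1.86773828] [ 0.55857583 -0.09865904  0.23215526]
red 205
315 330 130 146 [ 0.5589 -0.055   0.061 ] [ 0.5586 -0.0553  0.0604]
blue 593
291 350 21 357 [ 0.5569 -0.1067  0.061 ] [ 0.5512 -0.1697  0.0591]
[324   8  37  40 777] ((0.5764126777648926, 0.04307846352458), 0.0169390756636858) 0.06761881911524514
[314  67  36  37 720] ((0.5674760341644287, -0.005931729916483164), 0.016905875876545906) 0.06768233681089869
[305 121  34  36 670] ((0.5579760670661926, -0.05535001680254936), 0.016986504197120667) 0.0675927653680696
handle [ 0.47845097 -0.10752499  0.20669888] [ 0.63880079 -0.06587011  0.31996148]
```

View pics/w3.png

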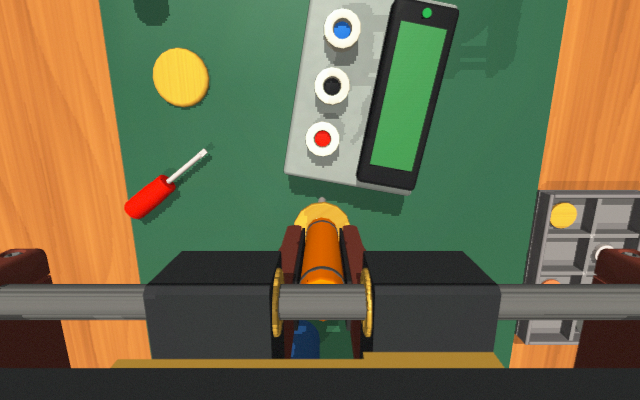

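Wrist view: red well at (322,139), centre (0.558, -0.055), nearest the gripper. Black is at (332,86) and blue at (342,29). The stylus tip shows at (322,200). I move over the red well and lower to just above the rim, then check.

Request:
jog_arm:
  motion: [2, 0, 0, 0, 0, 0, 1, 2, 0, 0, 0, 0, 0, 1, 0.3, 0, 0, 0, 0, 0, 1, 0, 0, 2, 0, 0, 0, 1, 0, 0, 2, 0, 0, 0, 1, 0, 0, 1.4, 0, 0, 0, 1, 0, 0, 0, 0, 0, 0, 1, 0, 0, 0, 0, 0, 0, 1]

```text
t: 8.95
tcp_pos: [0.5592, -0.0561, 0.1793]
orientation: [-0.0, 0.707, 0.707, -0.0]
ft_force: [0.7, -0.0, -0.9]
opening: 0.0177
gripper_force: 25.0
```

```bash
python3 - <<'E'
from h import *
print(robot.read_state()["ft_force"],robot.read_state()["tcp_pos"])
W=[]
c,p,d=cam("wrist"); W.append(cv2.resize(p[150:270,260:380],(480,480),interpolation=2))
P=cloud(c,d); v,u=np.mgrid[:400,:640]
m=(P[...,2]>.068)&(P[...,2]<.125)&(abs(P[...,0]-.558)<.012)&(abs(P[...,1]+.055)<.02)
for z in np.arange(.07,.125,.005):
    q=P[m&(abs(P[...,2]-z)<.0025)]
    if len(q): print(z.round(3),len(q),q.min(0).round(4),q.max(0).round(4))
c,p,d=cam("side")
r=rot(c).T@(np.array([.558,-.055,.08])-c["eye"]); f=200/np.tan(np.radians(c["fovy"])/2); U,Vv=int(c["cx"]+f*r[0]/r[2]),int(c["cy"]+f*r[1]/r[2]); 
W.append(cv2.resize(p[Vv-25:Vv+15,U-20:U+20],(480,480),interpolation=2))
cv2.imwrite("pics/w4.png",cv2.resize(np.hstack(W)[...,::-1],(800,400)))
E
```

```text
[ 0.70933328 -0.04773341 -0.89727943] [ 0.55918692 -0.05605708  0.17932699]
0.07 128 [ 0.5465 -0.0641  0.068 ] [ 0.5695 -0.0397  0.0695]
0.085 5 [ 0.5561 -0.0549  0.0856] [ 0.5609 -0.0535  0.0874]
0.09 11 [ 0.5562 -0.0556  0.0878] [ 0.5616 -0.0533  0.0923]
0.095 13 [ 0.5562 -0.0548  0.0927] [ 0.5608 -0.0532  0.0972]
0.1 4 [ 0.5578 -0.0537  0.0981] [ 0.56   -0.0532  0.0999]
```

View pics/w4.png

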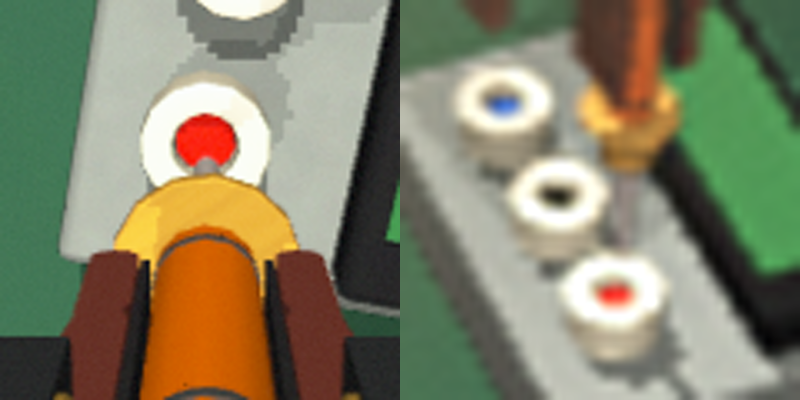

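The point, grey at (205,165) in the left half, is over the red bore to within 1 mm. Descending into the well.

Request:
jog_arm:
  motion: [0.1, -0.05, 0.5, 0, 0, 0, 1, 0, 0, 0.7, 0, 0, 0, 1, 0, 0, 0.7, 0, 0, 0, 1, 0, 0, 0.4, 0, 0, 0, 1, 0, 0, 0.2, 0, 0, 0, 1, 0, 0, 0.1, 0, 0, 0, 1]

```text
t: 9.65
tcp_pos: [0.5584, -0.055, 0.153]
orientation: [-0.0, 0.707, 0.707, -0.0]
ft_force: [-1.5, -0.8, 1.9]
opening: 0.0178
gripper_force: 25.0
```

Request:
jog_arm:
  motion: [0, 0, 0.1, 0, 0, 0, 1, 0, 0, 0.1, 0, 0, 0, 1, 0, 0, 0, 0, 0, 0, 1]

```text
t: 9.95
tcp_pos: [0.5585, -0.0549, 0.1512]
orientation: [-0.0, 0.707, 0.707, 0.0]
ft_force: [-1.8, 0.7, 2.2]
opening: 0.0174
gripper_force: 25.0
```

Request:
jog_arm:
  motion: [0, 0, 0.1, 0, 0, 0, 1, 0, 0, 0.1, 0, 0, 0, 1, 0, 0, 0.1, 0, 0, 0, 1, 0, 0, 0, 0, 0, 0, 1]

```text
t: 10.35
tcp_pos: [0.5588, -0.0551, 0.1493]
orientation: [0.0, 0.707, 0.707, 0.0]
ft_force: [-5.1, 0.9, 14.1]
opening: 0.0176
gripper_force: 25.0
```

Force has jumped to 14 N, so the button is at its hard stop. Holding it there.

Request:
jog_arm:
  motion: [0, 0, 0, 0, 0, 0, 1, 0, 0, 0, 0, 0, 0, 1, 0, 0, 0, 0, 0, 0, 1, 0, 0, 0, 0, 0, 0, 1, 0, 0, 0, 0, 0, 0, 1, 0, 0, 0, 0, 0, 0, 1, 0, 0, 0, 0, 0, 0, 1, 0, 0, 0, 0, 0, 0, 1, 0, 0, 0, 0, 0, 0, 1, 0, 0, 0, 0, 0, 0, 1]

```text
t: 11.35
tcp_pos: [0.5588, -0.0551, 0.1494]
orientation: [0.0, 0.707, 0.707, 0.001]
ft_force: [-4.9, 0.8, 14.4]
opening: 0.0178
gripper_force: 25.0
```

Request:
jog_arm:
  motion: [0, 0, 0, 0, 0, 0, 1, 0, 0, 0, 0, 0, 0, 1, 0, 0, -0.4, 0, 0, 0, 1, 0, 0, -0.6, 0, 0, 0, 1, 0, 0, -1, 0, 0, 0, 1, 0, 0, -1, 0, 0, 0, 1, 0, 0, -2, 0, 0, 0, 1, 0, 0, -2, 0, 0, 0, 1, 0, 0, -2, 0, 0, 0, 1, 0, 0, -1, 0, 0, 0, 1]

```text
t: 12.35
tcp_pos: [0.5595, -0.0552, 0.2504]
orientation: [0.001, 0.707, 0.707, 0.001]
ft_force: [0.2, 0.4, -0.2]
opening: 0.0176
gripper_force: 25.0
```

Request:
jog_arm:
  motion: [-2, -0.4, 0, 0, 0, 0, 1, -3, -0.4, 0, 0, 0, 0, 1, -4, -0.4, 0, 0, 0, 0, 1, -4, -0.4, 0, 0, 0, 0, 1, -4, -0.4, 0, 0, 0, 0, 1, -4, -0.5, 0, 0, 0, 0, 1, -4, -0.5, 0, 0, 0, 0, 1, -4, -0.5, 0, 0, 0, 0, 1, -2, 0, 0, 0, 0, 0, 1, 0, 0, 0, 0, 0, 0, 1]

```text
t: 13.35
tcp_pos: [0.5218, -0.3689, 0.2479]
orientation: [0.0, 0.709, 0.705, -0.001]
ft_force: [-0.3, 0.3, -2.0]
opening: 0.0177
gripper_force: 25.0
```

```bash
python3 - <<'E'
from h import *
print(robot.read_state()["ft_force"],robot.read_state()["tcp_pos"])
c,p,d=cam("wrist"); P=cloud(c,d); cv2.imwrite("pics/w5.png",p[...,::-1])
q=P[(abs(P[...,2]-.08)<.004)&(abs(P[...,0]-.523)<.05)&(abs(P[...,1]+.329)<.05)]
print(len(q),cv2.minEnclosingCircle(q[:,:2].astype(np.float32)) if len(q) else "")
h=cv2.cvtColor(p,cv2.COLOR_RGB2HSV).astype(int);H,S,V=np.moveaxis(h,2,0)
t=robot.read_state()["tcp_pos"]
m=(H>8)&(H<22)&(S>140)&(V>100)&(abs(P[...,0]-t[0])<.012)
for z in np.arange(.19,.32,.01):
    k=P[m&(abs(P[...,2]-z)<.005)]
    if len(k): print(z.round(3),len(k),k.min(0).round(4),k.max(0).round(4))
E
```

```text
[-0.29051688  0.28478903 -2.03058257] [ 0.52180575 -0.36887822  0.24792941]
783 ((0.5234821438789368, -0.32861220836639404), 0.031031131744384766)
0.22 65 [ 0.5115 -0.3747  0.2226] [ 0.5336 -0.3521  0.225 ]
0.23 700 [ 0.511  -0.3741  0.225 ] [ 0.5347 -0.352   0.2344]
0.24 172 [ 0.5125 -0.3691  0.235 ] [ 0.5306 -0.3597  0.245 ]
0.25 234 [ 0.5114 -0.3678  0.245 ] [ 0.5343 -0.3575  0.255 ]
0.26 243 [ 0.5135 -0.3675  0.255 ] [ 0.5303 -0.3597  0.265 ]
0.27 303 [ 0.5133 -0.3676  0.265 ] [ 0.5304 -0.3597  0.275 ]
0.28 357 [ 0.5132 -0.3675  0.275 ] [ 0.5304 -0.3597  0.2849]
0.29 319 [ 0.5134 -0.3672  0.285 ] [ 0.5302 -0.3592  0.295 ]
0.3 430 [ 0.5125 -0.3811  0.295 ] [ 0.5322 -0.3594  0.3048]
0.31 2 [ 0.5122 -0.3789  0.305 ] [ 0.5306 -0.3785  0.3054]
```

View pics/w5.png

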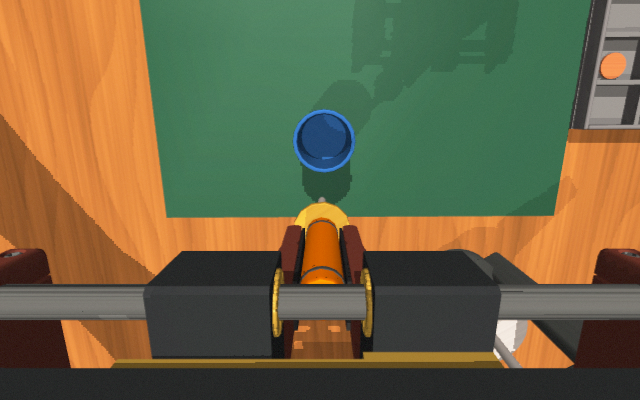

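The pot is at (324,140), centre (0.5235, -0.3286). The stylus tip is at (322,200). I move over the pot and lower.

Request:
jog_arm:
  motion: [2, 0.1, 0, 0, 0, 0, 1, 2, 0.1, 0, 0, 0, 0, 1, 0, 0, 0, 0, 0, 0, 1, 0, 0, 2, 0, 0, 0, 1, 0, 0, 2, 0, 0, 0, 1, 0, 0, 1, 0, 0, 0, 1, 0, 0, 0, 0, 0, 0, 1]

```text
t: 14.1
tcp_pos: [0.5251, -0.324, 0.1968]
orientation: [-0.001, 0.707, 0.707, -0.0]
ft_force: [-0.7, -0.3, -0.3]
opening: 0.0175
gripper_force: 25.0
```

Request:
jog_arm:
  motion: [0, 0, 1, 0, 0, 0, 1, 0, 0, 1.5, 0, 0, 0, 1, 0, 0, 2, 0, 0, 0, 1, 0, 0, 2, 0, 0, 0, 1, 0, 0, 1.5, 0, 0, 0, 1, 0, 0, 0.5, 0, 0, 0, 1, 0, 0, 0, 0, 0, 0, 1, 0, 0, 0, 0, 0, 0, 1]

```text
t: 14.9
tcp_pos: [0.5259, -0.3254, 0.1137]
orientation: [0.0, 0.707, 0.707, 0.0]
ft_force: [-0.8, 0.3, -0.9]
opening: 0.0178
gripper_force: 25.0
```

Request:
jog_arm:
  motion: [-0.3, -0.2, 0, 0, 0, 0, 1, 0, 0, 0.4, 0, 0, 0, 1, 0, 0, 0.4, 0, 0, 0, 1, 0, 0, 0.2, 0, 0, 0, 1, 0, 0, 0.1, 0, 0, 0, 1, 0, 0, 0, 0, 0, 0, 1]

```text
t: 15.5
tcp_pos: [0.5235, -0.3279, 0.1019]
orientation: [-0.0, 0.707, 0.707, -0.0]
ft_force: [0.7, -0.2, -0.6]
opening: 0.0175
gripper_force: 25.0
```

Request:
jog_arm:
  motion: [0, 0, 0.1, 0, 0, 0, 1, 0, 0, 0.1, 0, 0, 0, 1, 0, 0, 0, 0, 0, 0, 1]

```text
t: 15.8
tcp_pos: [0.5238, -0.3282, 0.1009]
orientation: [0.0, 0.707, 0.707, 0.0]
ft_force: [-0.8, 0.4, 5.2]
opening: 0.0176
gripper_force: 25.0
```

Request:
jog_arm:
  motion: [0, 0, -0.1, 0, 0, 0, 1, 0, 0, 0, 0, 0, 0, 0.75, 0, 0, 0, 0, 0, 0, 0.7, 0, 0, 0, 0, 0, 0, 0.65, 0, 0, 0, 0, 0, 0, 0.5, 0, 0, 0, 0, 0, 0, 0.3, 0, 0, 0, 0, 0, 0, 0.1, 0, 0, 0, 0, 0, 0, 0, 0, 0, 0, 0, 0, 0, 0, 0, 0, 0, 0, 0, 0, 0]

```text
t: 16.8
tcp_pos: [0.5236, -0.328, 0.1011]
orientation: [-0.0, 0.707, 0.707, 0.0]
ft_force: [-0.3, 0.5, 1.4]
opening: 0.0749
gripper_force: 0.0
```

```bash
python3 - <<'E'
from h import *
c,p,d=cam("wrist"); cv2.imwrite("pics/w6.png",p[...,::-1]); print(robot.read_state()["opening"])
E
```

```text
0.0791516892391609
```

View pics/w6.png

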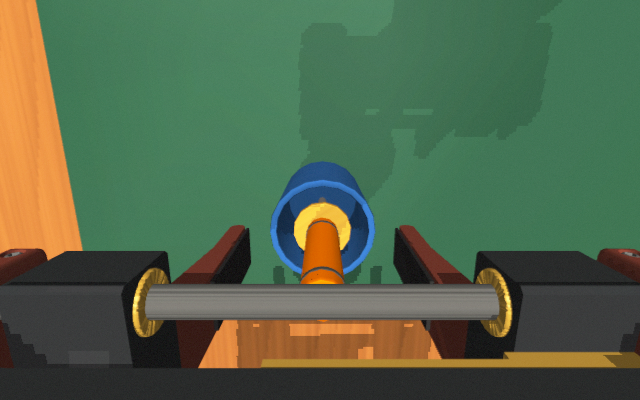

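The stylus stands in the pot, flange at (322,228) inside the rim, and both fingers are clear of it. Withdrawing upwards.

Request:
jog_arm:
  motion: [0, 0, -1, 0, 0, 0, 0, 0, 0, -1.5, 0, 0, 0, 0, 0, 0, -2, 0, 0, 0, 0, 0, 0, -2, 0, 0, 0, 0, 0, 0, -2, 0, 0, 0, 0, 0, 0, -2, 0, 0, 0, 0, 0, 0, -2, 0, 0, 0, 0, 0, 0, -2, 0, 0, 0, 0, 0, 0, -1, 0, 0, 0, 0, 0, 0, 0, 0, 0, 0, 0]

```text
t: 17.85
tcp_pos: [0.5241, -0.3286, 0.2583]
orientation: [0.002, 0.707, 0.707, 0.001]
ft_force: [1.3, 0.5, 0.2]
opening: 0.0877
gripper_force: 0.0
```

```bash
python3 - <<'E'
from h import *
c,p,d=cam("wrist"); P=cloud(c,d)
q=P[(abs(P[...,2]-.08)<.004)&(abs(P[...,0]-.523)<.04)&(abs(P[...,1]+.329)<.04)]
print(robot.read_state()["tcp_pos"],len(q),cv2.minEnclosingCircle(q[:,:2].astype(np.float32)))
h=cv2.cvtColor(p,cv2.COLOR_RGB2HSV).astype(int);H,S,V=np.moveaxis(h,2,0)
m=(H>3)&(H<22)&(S>140)&(V>100)&(P[...,2]>.085)&(P[...,2]<.18)&(abs(P[...,0]-.523)<.05)&(abs(P[...,1]+.329)<.06)
print(m.sum(),P[m].min(0),P[m].max(0))
A=cv2.resize(p,(400,250))
c2,p2,d2=cam("side"); t=cam("top")[1]
cv2.imwrite("pics/end.png",np.vstack([np.hstack([A,cv2.resize(t,(400,250))]),np.hstack([cv2.resize(p2[240:310,336:448],(400,250)),cv2.resize(p2,(400,250))])])[...,::-1])
E
```

```text
[ 0.52371853 -0.3281064   0.25692973] 1061 ((0.5234191417694092, -0.3284650146961212), 0.030932588502764702)
578 [ 0.51449588 -0.33643194  0.08592619] [ 0.53217455 -0.31907635  0.15743462]
```

View pics/end.png

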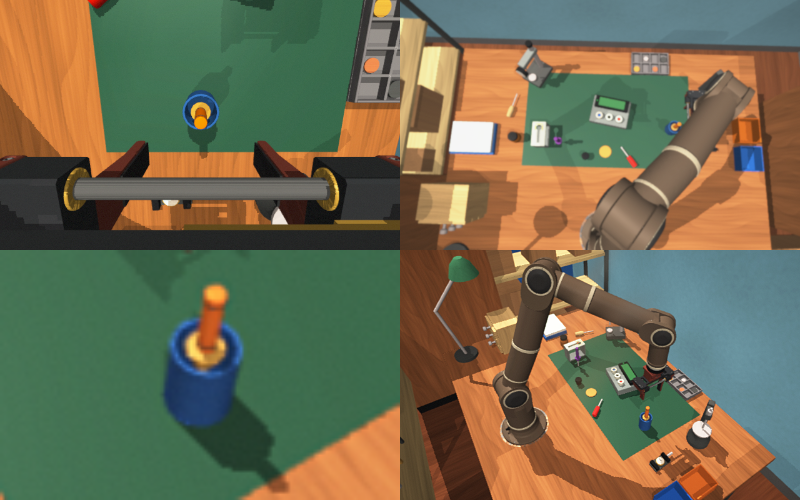

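The stylus stands upright in the pot, and the pot has not moved (centre still (0.5234, -0.3285)). The other things are in place and the gripper is clear.

```bash
python3 -c "
from plant import robot
print(robot.job_done())"
```

```text
the job is handed in; nothing more can be done
None
```

The job is handed in: I took the stylus out of the rack, held the red button on its stop for about 1.2 s, and left the stylus standing in the upright, unmoved pot, at about 18 s on the robot's clock.

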